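# Pull down the dish locker hatch with the hook pole

### The arm

A 6-joint arm with a two-finger parallel gripper is mounted at the origin on the work surface. World frame = base frame: x ahead of the robot, y to its left, z up, the work surface at z = 0. Lengths are in m, angles in rad, forces in N, time in s.
With the tool pointing down it reaches from about 0.35 to 0.775 m from the base axis. Payload 7.3 kg.
Tool frame: the origin (TCP) lies at the very end of the fingers, on their centre line; the grasp point (between the pads) lies 19 mm behind it; z points along the fingers, x is the direction in which the jaws open and shut, and the axes are right-handed (so a half turn about z gives the same grasp; the last joint's range is limited). The gripper opens to 92 mm and grips with 3 to 60 N. Pads are 19 mm wide; open, the fingers measure 130 mm over their backs; the gripper's body (75 mm by 190 mm) begins 47 mm behind the grasp point.
Start: joints at [1.185, 0.342, 1.524, -0, 1.275, -0.146], TCP at [0.125, 0.51, 0.189] pointing down, gripper open.
Joint ranges: [-2.53, 2.53], [-0.77, 2.02], [0.04, 2.7], [-1, 4.14], [0.28, 2.66], [-3.11, 3.11]. Speed limits (rad/s): [2.57, 2.57, 3.14, 3.14, 3.14, 3.14].

### API

Orientations are given as [roll, pitch, yaw] about the fixed x, y, z axes, in that order (R = Rz(yaw) Ry(pitch) Rx(roll)).
In Python, from cell import observe, read_camera, camera_params, hand_in gives the robot as it stands.
- The arm moves only by the tool apply_moves, never from a script. Its argument "increments" is a list of rows, each an object with "grip": the opening, from 0 (shut) to 1 (fully open); "linear": the shift along the world's x, y, z in mm, a list of three; "turn": the turn, a rotation vector about the world's x, y, z in units of 6 degrees (1.0 is 6 degrees), a list of three. A call has 1 to 10 rows; each row is the pose to reach, as a shift and turn from the pose commanded when the call began; what a row does not reach only later rows make up. A row lasts 1/10 s, in which the tool goes at most 50 mm and 8.59 degrees, less where a joint would pass 70% of its speed; a pose out of reach is approached as far as the arm can. A call with a gripper value outside its range is refused whole. The fingers move at their own pace and stop on an object; "grip_force" is the grip in N (left out, the last holds). Time passes only in rows, so rows that repeat a pose let the fingers close. It gives the time, the measured TCP pose, the force and the opening at its end, in the units of the state.
- observe(): the state, without advancing time (a new reading comes with each control period).
- read_camera(name): name is "side" or "top"; returns the picture (420x560x3 uint8, red, green, blue); there is no depth.
- camera_params(name): a dict with "camera_matrix" (3x3 intrinsics, pixels), "world_to_cam" (4x4, takes a point from world to camera coordinates). Camera axes: x right, y up, looking along -z (the intrinsics and any distortion apply to the point x, -y, -z); pixel columns grow to the right and rows downward; lengths in m; the calibration is good to about 2 mm. A picture is of the moment at which its call begins. camera_params takes no time and is no camera call.
- hand_in(): hands the job in, once; it reports no verdict.
The state is a dict: "time": time; "qpos": joint angles; "qvel": joint speeds; "joint_efforts": joint torques, N m; "tool_pos": TCP position; "tool_rot": TCP orientation; "contact_force": force on the tool from outside, world axes, zero at the start; "torque": the same for the moment, N m; "opening": finger opening in m.
Only numpy, scipy, OpenCV 4.12 (cv2) and the standard library are available. Lean on these libraries where they do the work, as an engineer would, in place of code of your own. Each camera call takes 0.05 s, during which the arm holds its last target.

### The job

Take the hook pole (the one with the sideways prong) from the green mat, put its prong through the steel eye of the blue hatch and swing that hatch all the way down until it is level. Then unhook the pole and lay it flat on the green mat again, leaving the hatch down.

Things in the scene. Friction and masses are not known exactly. Their poses are not given: they have to be found in the camera images.
- hook_pole: Hook pole lying flat, about 0.14 kg. Origin: underside of its black handle at the balance point (grip here); x along the pole to the hook, z up. Handle 18 wide (y), 22 high, x -100 to 40 mm. Then an 8 mm steel rod at z 11 to x 170, bent square into a level prong 8 mm thick along -y, tip at y -38. A pole with the same handle but a straight rod and ball tip lies 120 mm beside it.
- blue_hatch_eye (a point): Centre of the steel eye on the blue hatch (140 wide, 8 thick): ring on edge, hole 28 mm wide along y, 6 mm wire. Axes turn with the hatch; shut: x level into the white locker, z up, y along the hinge. A pole along x enters by moving to -y. Hinge line: 32 mm to +x, 100 to -z of the eye. Hatch face 24 mm to +x, top edge 14 above. Eye 290 mm over the bench. A like orange one is beside it.
- blue_hatch (a joint): Angle of the blue hatch about its lower edge: 0 shut and upright; grows as its upper edge swings out (to -x of the eye's shut axes) and down; 1.57 level, at a stop. Starts shut or up to 0.12 ajar. Stiff hinge: it stays where it is left; a pull of about 2 N at the eye moves it.
- rest_mat: Fixed green mat on the bench, 360 (x) by 260 (y) mm, 4 mm thick, origin at the centre of its underside. Both poles start on it, lying about along its x axis.

How it is judged:
On the way, in this order (a step that is already met when the one before it is completed fails the run):
1. the prong of the hook pole is through the eye of the blue hatch while the hatch is still up (under 0.3 rad) (x of blue_hatch_eye in the frame of hook_pole between 0.152 and 0.188 m and y of blue_hatch_eye in the frame of hook_pole between -0.036 and -0.004 m and z of blue_hatch_eye in the frame of hook_pole between -0.007 and 0.029 m and value of joint blue_hatch below 0.3 rad), for 0.1 s.
2. the blue hatch is swung down (over 1.36 rad) with the prong in its eye (x of blue_hatch_eye in the frame of hook_pole between 0.152 and 0.188 m and y of blue_hatch_eye in the frame of hook_pole between -0.036 and -0.004 m and z of blue_hatch_eye in the frame of hook_pole between -0.007 and 0.029 m and value of joint blue_hatch above 1.36 rad), for 0.1 s.
At the end, for the whole second after the job is handed in: The blue hatch is down (within 12 degrees of level), and the hook pole lies released, at rest and flat on the green mat, prong level: its origin within 140 mm (along) and 120 mm (across) of the mat's centre, its handle within 9 mm of the mat's top and within 10 degrees of flat (value of joint blue_hatch above 1.36 rad and x of hook_pole in the frame of rest_mat between -0.14 and 0.14 m and y of hook_pole in the frame of rest_mat between -0.12 and 0.12 m and z of hook_pole in the frame of rest_mat between -0.004 and 0.013 m and angle between hook_pole's own z axis and vertical below 0.17 rad and linear speed of hook_pole below 0.02 m/s); the robot touches nothing.
It also fails if it takes over 58 s, if anything falls off the work surface, if the arm or the gripper's body presses on something with over 40 N, if the wrist force passes 120 N, or if a joint passes its speed limit or range.

## Working session

There is one attempt and no reset: what is moved stays moved. The work goes in short steps, Python scripts to look and compute and a tool call to move; the robot and the scene stay as the last step left them, time stands still between calls to the robot, and variables do not carry over. Pictures are saved under pics/ and viewed, and the job is handed in when it is done.

Besides the shell and the picture viewer there is one more tool, called after ">>>" by a JSON object that holds its "method" and its "body", one argument or row to a line. apply_moves: Moves the arm, as the interface text tells. Its arguments: {"type":"object","properties":{"increments":{"type":"array","items":{"type":"object","properties":{"grip":{"type":"number"},"linear":{"type":"array","items":{"type":"number"}},"turn":{"type":"array","items":{"type":"number"}}}}},"grip_force":{"type":"number"}},"required":["increments"]}

```bash
ls; mkdir -p pics
python3 - <<'E'
from cell import *
import cv2
for n in("side","top"):
    cv2.imwrite(f"pics/{n}0.png",read_camera(n)[:,:,::-1]); p=camera_params(n); print(n,p)
print(observe())
E
```

```text
pics
side {'camera_matrix': array([[526.07708692,   0.        , 282.79686455],
       [  0.        , 526.07708692, 219.45665882],
       [  0.        ,   0.        ,   1.        ]]), 'world_to_cam': array([[-0.99925688, -0.03089072,  0.02305335,  0.54461946],
       [ 0.03561387, -0.5111771 ,  0.85873723, -0.19022851],
       [-0.01474267,  0.8589201 ,  0.51189737, -1.05859037],
       [ 0.        ,  0.        ,  0.        ,  1.        ]])}
top {'camera_matrix': array([[482.45056193,   0.        , 285.09889209],
       [  0.        , 482.45056193, 201.41356768],
       [  0.        ,   0.        ,   1.        ]]), 'world_to_cam': array([[ 0.01717847, -0.99984028, -0.00493096,  0.02953391],
       [ 0.9932251 ,  0.01649752,  0.11502931, -0.58329663],
       [-0.11492959, -0.00687358,  0.99334986, -0.98522794],
       [ 0.        ,  0.        ,  0.        ,  1.        ]])}
{'time': 0.1, 'qpos': array([ 1.18496913e+00,  3.42682987e-01,  1.52489208e+00, -9.37409919e-06,
        1.27535874e+00, -1.46038807e-01]), 'qvel': array([-0.00022593, -0.0028303 , -0.00196988,  0.00025003,  0.00021863,
       -0.0003164 ]), 'joint_efforts': array([ 5.37256146e-04, -4.31998980e+01, -2.44699323e+01,  7.17605744e-02,
        5.25038852e-02, -8.11813857e-05]), 'tool_pos': array([0.12454018, 0.50961641, 0.1887092 ]), 'tool_rot': array([-3.14140636e+00,  1.32818422e-03,  1.33101080e+00]), 'contact_force': array([ 0.21282689, -0.1715097 , -0.05099089]), 'torque': array([-0.03165448,  0.00893055, -0.03674513]), 'opening': 0.09176429801057216}
```

View pics/side0.png

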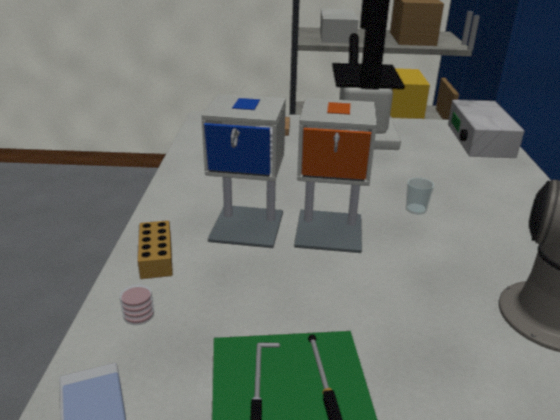

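View pics/top0.png

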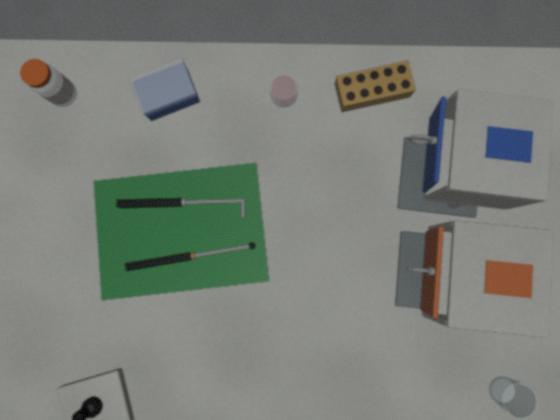

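Run:
```python
import cv2
a=cv2.imread("pics/top0.png");b=cv2.imread("pics/side0.png")
cv2.imwrite("pics/c1.png",cv2.resize(a[150:310,85:280],None,fx=4,fy=3.7,interpolation=2))
cv2.imwrite("pics/c2.png",cv2.resize(a[85:215,390:550],None,fx=5,fy=4.5,interpolation=2))
cv2.imwrite("pics/c3.png",cv2.resize(b[90:190,190:300],None,fx=6,fy=6,interpolation=2))
```

```text
(no output)
```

View pics/c1.png

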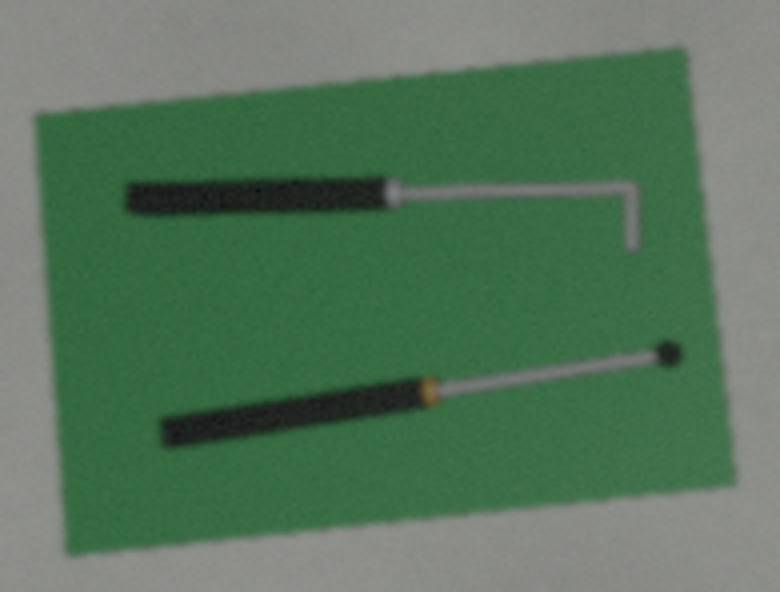

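View pics/c2.png

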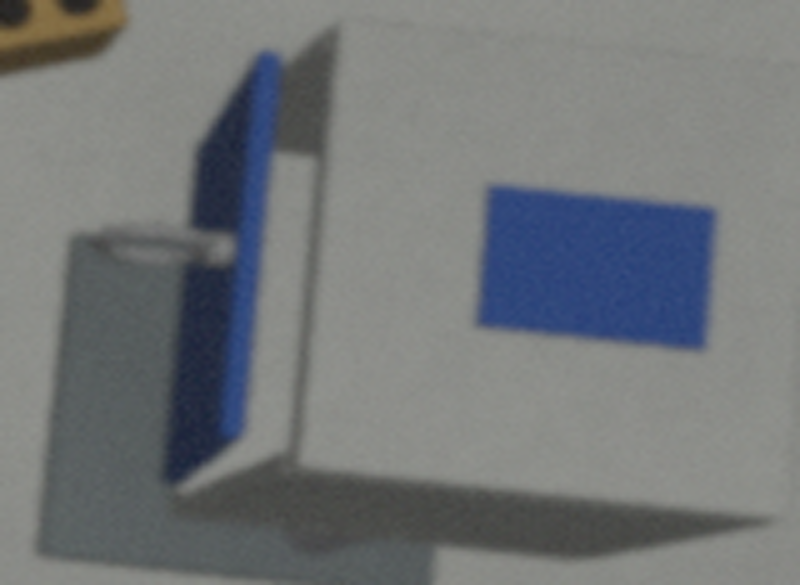

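View pics/c3.png

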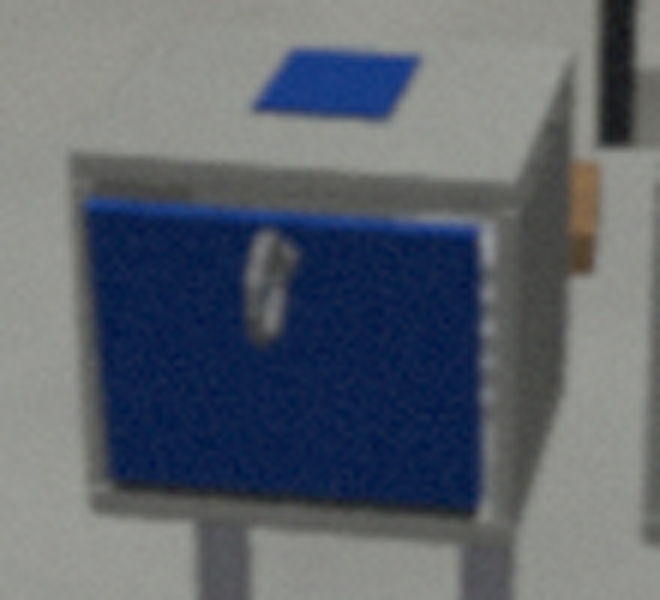

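```bash
cat > h.py <<'E'
import numpy as np, cv2
from cell import *
def ray(n,u,v):
    p=camera_params(n);K=p["camera_matrix"];T=np.array(p["world_to_cam"])
    d=np.linalg.inv(K)@[u,v,1]; d=np.array([d[0],-d[1],-d[2]])
    R=T[:3,:3];c=-R.T@T[:3,3]; d=R.T@d
    return c,d/np.linalg.norm(d)
def onz(n,u,v,z):
    c,d=ray(n,u,v); return c+d*(z-c[2])/d[2]
def tri(t,s):
    c1,d1=ray("top",*t);c2,d2=ray("side",*s)
    A=np.stack([d1,-d2],1);k=np.linalg.lstsq(A,c2-c1,rcond=None)[0]
    p,q=c1+d1*k[0],c2+d2*k[1]
    return (p+q)/2,np.linalg.norm(p-q)*1e3
def proj(n,P):
    p=camera_params(n);K=p["camera_matrix"];T=np.array(p["world_to_cam"])
    q=T[:3,:3]@np.array(P)+T[:3,3];return K[0,0]*q[0]/-q[2]+K[0,2],K[1,1]*-q[1]/-q[2]+K[1,2]
E
python3 - <<'E'
from h import *
np.set_printoptions(precision=4,suppress=True)
T=lambda x,y:(85+x/4,150+y/3.7)
B=lambda x,y:(390+x/5,85+y/4.5)
S=lambda x,y:(190+x/6,90+y/6)
print("eye",tri(B(160,243),S(265,288)))
print("eye290",onz("top",*B(160,243),.29),onz("side",*S(265,288),.29))
print("edge far",tri(B(268,55),S(85,203)),"near",tri(B(240,440),S(478,232)))
print("roof", [onz("top",*B(*q),.33) for q in((340,20),(300,468))])
hb=onz("top",*T(127,198),.026);hf=onz("top",*T(388,194),.026)
print("handle",hb,hf,hb+(hf-hb)*100/140)
el=onz("top",*T(633,187),.015);ti=onz("top",*T(632,250),.015)
r0=onz("top",*T(400,193.5),.015)
print("elbow",el,"tip",ti,r0)
d=el-r0;print("yaw rod",np.degrees(np.arctan2(d[1],d[0])),np.linalg.norm(el-hb))
d=hf-hb;print("yaw handle",np.degrees(np.arctan2(d[1],d[0])),np.linalg.norm(d))
print("mat",[onz("top",*T(*q),.004) for q in((36,115),(686,48),(736,485),(68,553))])
E
```

```text
eye (array([ 0.6582, -0.182 ,  0.2811]), np.float64(2.290774519415209))
eye290 [ 0.6572 -0.1795  0.29  ] [ 0.6544 -0.1595  0.29  ]
edge far (array([ 0.7235, -0.2129,  0.2978]), np.float64(1.0395425017990523)) near (array([ 0.5855, -0.2018,  0.296 ]), np.float64(0.4967200264368409))
roof [array([ 0.7255, -0.2246,  0.33  ]), array([ 0.5712, -0.209 ,  0.33  ])]
handle [0.5731 0.398  0.026 ] [0.5778 0.259  0.026 ] [0.5765 0.2987 0.026 ]
elbow [0.5853 0.1296 0.015 ] tip [0.5485 0.1292 0.015 ] [0.5794 0.255  0.015 ]
yaw rod -87.30977758135658 0.2689174704095041
yaw handle -88.09310748305096 0.13914535734103492
mat [array([0.624 , 0.4586, 0.004 ]), array([0.67  , 0.1038, 0.004 ]), array([0.4145, 0.071 , 0.004 ]), array([0.3697, 0.4256, 0.004 ])]
```

>>> {"method": "apply_moves", "body": {
  "increments": [
    {"grip": 0.6,"linear": [45,-21,0],"turn": [0,0,-1.23]},
    {"grip": 0.6,"linear": [90,-42,0],"turn": [0,0,-2.46]},
    {"grip": 0.6,"linear": [136,-63,0],"turn": [0,0,-3.7]},
    {"grip": 0.6,"linear": [181,-84,0],"turn": [0,0,-4.93]},
    {"grip": 0.6,"linear": [226,-106,0],"turn": [0,0,-6.16]},
    {"grip": 0.6,"linear": [271,-127,0],"turn": [0,0,-7.4]},
    {"grip": 0.6,"linear": [316,-148,-20],"turn": [0,0,-8.63]},
    {"grip": 0.6,"linear": [362,-169,-45],"turn": [0,0,-9.86]},
    {"grip": 0.6,"linear": [407,-190,-70],"turn": [0,0,-11.1]},
    {"grip": 0.6,"linear": [452,-211,-89],"turn": [0,0,-12.33]}
  ]
}}

```text
time: 1.1
tool_pos: [0.5619, 0.3051, 0.1056]
tool_rot: [3.141, 0.002, 0.034]
contact_force: [0.2, 0.1, 0.7]
opening: 0.0549
```

>>> {"method": "apply_moves", "body": {
  "increments": [
    {"grip": 0.6,"linear": [0,0,0],"turn": [0,0,0]},
    {"grip": 0.6,"linear": [0,0,0],"turn": [0,0,0]}
  ]
}}

```text
time: 1.3
tool_pos: [0.5609, 0.3053, 0.1058]
tool_rot: [3.141, 0.003, 0.039]
contact_force: [-1.5, 0.8, 0.7]
opening: 0.0549
```

Run:
```python
from h import *
np.set_printoptions(precision=4,suppress=True)
o=observe();print(o["time"],o["tool_pos"],o["tool_rot"],o["contact_force"])
a=read_camera("side");b=read_camera("top")
cv2.imwrite("pics/m1.png",np.hstack([a[200:,120:520],b[120:340,60:360]][0:1])[:,:,::-1])
cv2.imwrite("pics/m1t.png",b[:,:,::-1])
```

```text
1.3 [0.5609 0.3053 0.1058] [3.1409 0.0029 0.0386] [-1.5267  0.7769  0.7227]
```

View pics/m1t.png

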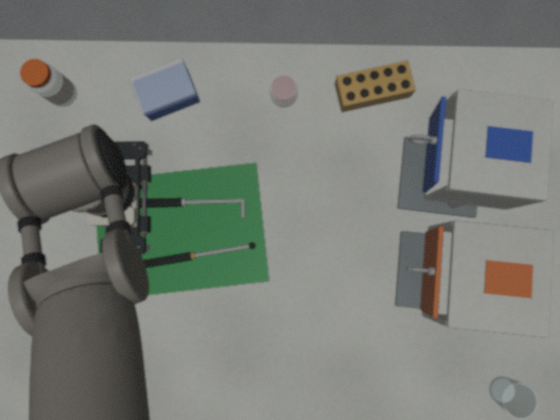

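View pics/m1.png

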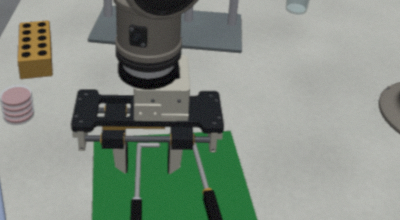

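>>> {"method": "apply_moves", "body": {
  "increments": [
    {"grip": 0.6,"linear": [8,-3,0],"turn": [0,0,0]},
    {"grip": 0.6,"linear": [16,-6,-10],"turn": [0,0,0]},
    {"grip": 0.6,"linear": [16,-6,-35],"turn": [0,0,0]},
    {"grip": 0.6,"linear": [16,-6,-60],"turn": [0,0,0]},
    {"grip": 0.6,"linear": [16,-6,-80],"turn": [0,0,0]},
    {"grip": 0.6,"linear": [16,-6,-90],"turn": [0,0,0]},
    {"grip": 0.6,"linear": [16,-6,-97],"turn": [0,0,0]},
    {"grip": 0.6,"linear": [16,-6,-98.5],"turn": [0,0,0]},
    {"grip": 0.6,"linear": [16,-6,-98.5],"turn": [0,0,0]}
  ]
}}

```text
time: 2.3
tool_pos: [0.5775, 0.3005, 0.0095]
tool_rot: [-3.141, -0.001, 0.04]
contact_force: [-0.2, 0.8, 0.6]
opening: 0.0551
```

>>> {"method": "apply_moves", "body": {
  "increments": [
    {"grip": 0.1,"linear": [0,0,0],"turn": [0,0,0]},
    {"grip": 0.0,"linear": [0,0,0],"turn": [0,0,0]},
    {"grip": 0.0,"linear": [0,0,0],"turn": [0,0,0]},
    {"grip": 0.0,"linear": [0,0,0],"turn": [0,0,0]},
    {"grip": 0.0,"linear": [0,0,0],"turn": [0,0,0]},
    {"grip": 0.0,"linear": [0,0,0],"turn": [0,0,0]},
    {"grip": 0.0,"linear": [0,0,0],"turn": [0,0,0]},
    {"grip": 0.0,"linear": [0,0,0],"turn": [0,0,0]}
  ],
  "grip_force": 55
}}

```text
time: 3.1
tool_pos: [0.577, 0.3003, 0.0089]
tool_rot: [3.142, -0.0, 0.04]
contact_force: [0.9, -0.3, -0.1]
opening: 0.0009
```

Run:
```python
from h import *
print(observe()["opening"])
a=read_camera("side");b=read_camera("top")
cv2.imwrite("pics/m2.png",np.vstack([a[220:],b[120:320]])[:,:,::-1])
```

```text
0.0008501567209680238
```

View pics/m2.png

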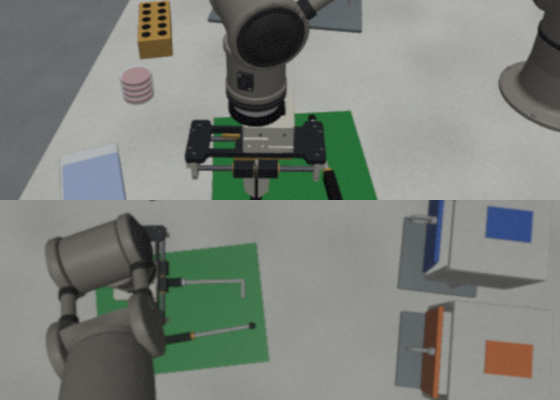

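Run:
```python
from h import *
a=read_camera("side");b=read_camera("top")
cv2.imwrite("pics/m3.png",cv2.resize(a[300:420,170:360],None,fx=4,fy=4,interpolation=2)[:,:,::-1])
cv2.imwrite("pics/m3t.png",cv2.resize(b[150:290,85:275],None,fx=4,fy=4,interpolation=2)[:,:,::-1])
for P in [(.577,.3,.009),(.577,.3,.05),(.5768,.299,.026),(.578,.259,.026),(.5853,.1296,.015)]: print(P,proj("side",P),proj("top",P))
```

```text
(0.577, 0.3, 0.009) (np.float64(255.98916447847895), np.float64(425.5591235315085)) (np.float64(164.77049670868928), np.float64(203.36303391338814))
(0.577, 0.3, 0.05) (np.float64(255.90573651608776), np.float64(407.44718864292804)) (np.float64(159.79190412986236), np.float64(201.17570768384084))
(0.5768, 0.299, 0.026) (np.float64(256.1362477481434), np.float64(417.6190424003373)) (np.float64(163.2182686619558), np.float64(202.578155449691))
(0.578, 0.259, 0.026) (np.float64(257.2617266806138), np.float64(396.4593306337619)) (np.float64(181.98820748487702), np.float64(202.32855754722))
(0.5853, 0.1296, 0.015) (np.float64(258.4392625899149), np.float64(343.039495680808)) (np.float64(243.25742432982244), np.float64(200.5301718022752))
```

View pics/m3.png

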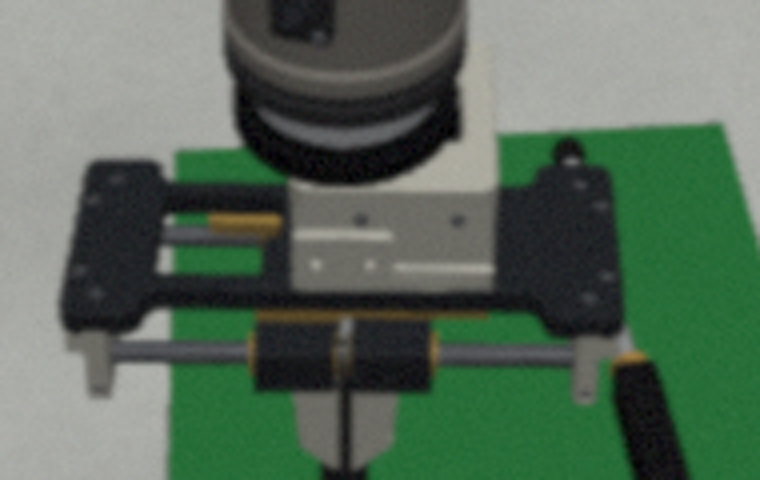

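View pics/m3t.png

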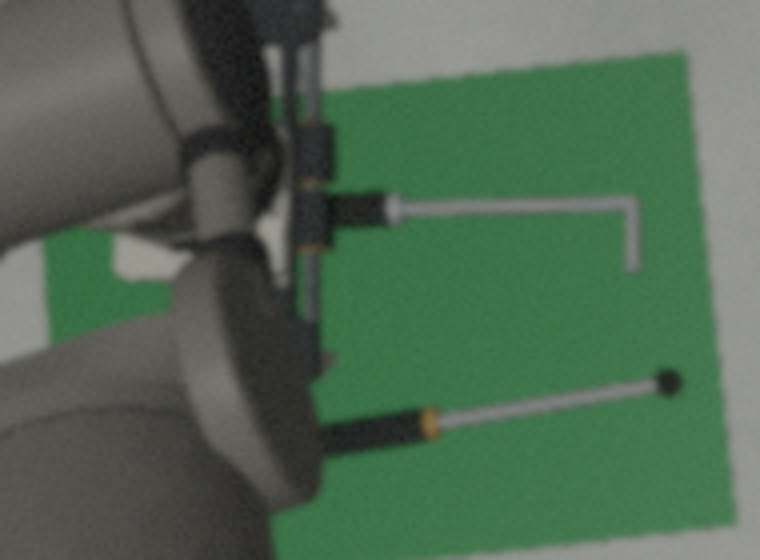

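>>> {"method": "apply_moves", "body": {
  "increments": [
    {"grip": 0.6,"linear": [0,0,0],"turn": [0,0,0]},
    {"grip": 0.6,"linear": [0,0,10],"turn": [0,0,0]},
    {"grip": 0.6,"linear": [0,0,40],"turn": [0,0,0]},
    {"grip": 0.6,"linear": [0,0,80],"turn": [0,0,0]},
    {"grip": 0.6,"linear": [0,0,80],"turn": [0,0,0]}
  ]
}}

```text
time: 3.8
tool_pos: [0.5806, 0.3018, 0.096]
tool_rot: [-3.138, -0.011, 0.04]
contact_force: [0.9, -0.0, 0.4]
opening: 0.0355
```

Run:
```python
from h import *
np.set_printoptions(precision=4,suppress=True)
o=observe();print(o["time"],o["tool_pos"],o["tool_rot"],o["opening"])
a=read_camera("side").copy();b=read_camera("top")
c=cv2.resize(a[280:420,170:340],None,fx=4,fy=4,interpolation=2)[:,:,::-1].copy()
p=o["tool_pos"]
for dz in(0,.01,.02,.03):
    for dx in(-.0275,.0275):
        u,v=proj("side",p+[dx,0,dz]); cv2.circle(c,(int((u-170)*4),int((v-280)*4)),3,(0,0,255) if dz==0 else (0,255,255),-1);print(dz,u,v)
cv2.imwrite("pics/m4.png",c)
```

```text
3.8 [0.5806 0.3018 0.096 ] [-3.1378 -0.0112  0.0398] 0.035497377649251725
0 272.2364574572354 387.5736977780123
0 234.16562025046392 386.0368890663966
0.01 272.3256924877355 382.7189567807659
0.01 233.99632793207903 381.1769359983529
0.02 272.4161486056676 377.79778376479555
0.02 233.82472153450462 376.25055158620313
0.03 272.5078510476434 372.8088057579224
0.03 233.65075328404427 371.25636436830007
```

View pics/m4.png

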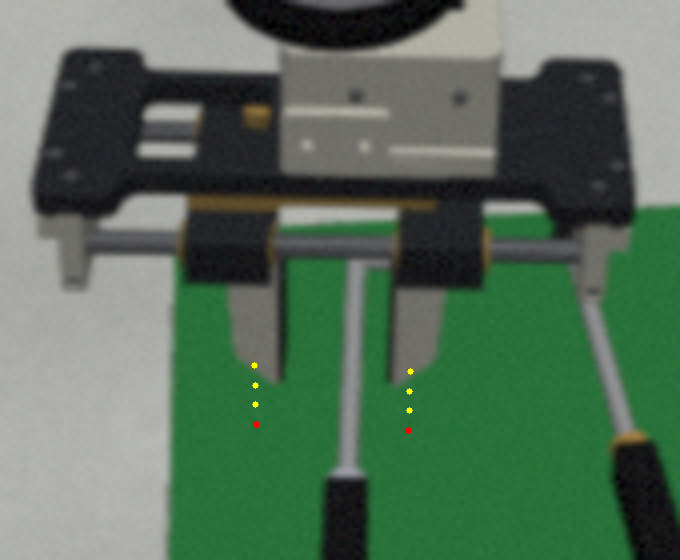

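>>> {"method": "apply_moves", "body": {
  "increments": [
    {"grip": 0.6,"linear": [0,0,-20],"turn": [0,0,0]},
    {"grip": 0.6,"linear": [0,0,-45],"turn": [0,0,0]},
    {"grip": 0.6,"linear": [0,0,-65],"turn": [0,0,0]},
    {"grip": 0.6,"linear": [0,0,-80],"turn": [0,0,0]},
    {"grip": 0.6,"linear": [0,0,-85],"turn": [0,0,0]},
    {"grip": 0.6,"linear": [0,0,-90],"turn": [0,0,0]},
    {"grip": 0.6,"linear": [0,0,-90],"turn": [0,0,0]},
    {"grip": 0.6,"linear": [0,0,-90],"turn": [0,0,0]}
  ]
}}

```text
time: 4.7
tool_pos: [0.5776, 0.3005, -0.0003]
tool_rot: [-3.141, -0.001, 0.04]
contact_force: [0.3, -1.0, 0.1]
opening: 0.0552
```

Run:
```python
from h import *
np.set_printoptions(precision=4,suppress=True)
o=observe();print(o["time"],o["tool_pos"],o["tool_rot"],o["opening"],o["contact_force"])
a=read_camera("side").copy();b=read_camera("top")
c=cv2.resize(a[300:420,170:340],None,fx=4,fy=4,interpolation=2)[:,:,::-1].copy()
cv2.imwrite("pics/m5.png",c)
cv2.imwrite("pics/m5t.png",cv2.resize(b[150:290,85:275],None,fx=4,fy=4,interpolation=2)[:,:,::-1])
```

```text
4.7 [ 0.5776  0.3005 -0.0003] [-3.1412 -0.0014  0.0398] 0.05517477999891269 [ 0.3005 -0.9623  0.138 ]
```

View pics/m5.png

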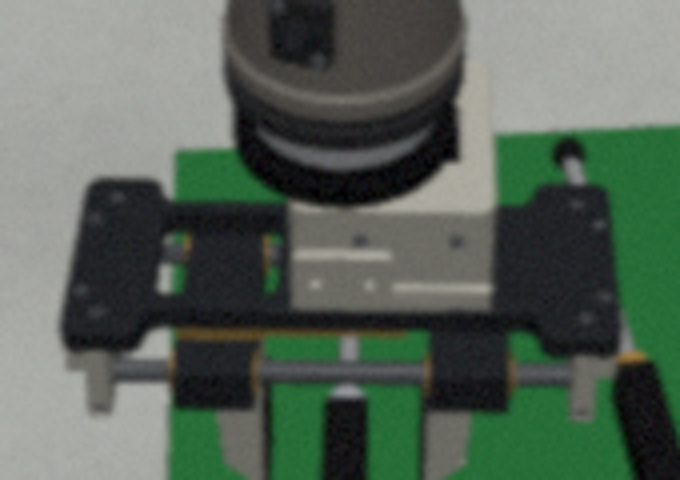

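View pics/m5t.png

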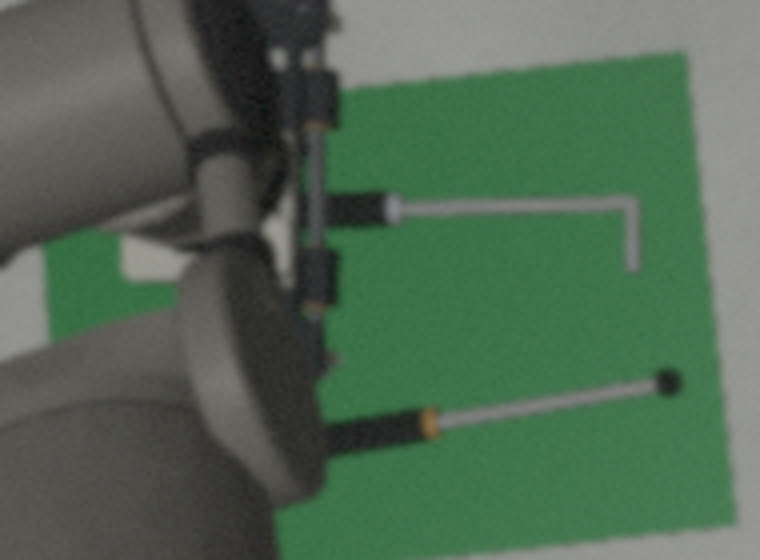

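>>> {"method": "apply_moves", "body": {
  "increments": [
    {"grip": 0.6,"linear": [0,0,-5],"turn": [0,0,0]},
    {"grip": 0.6,"linear": [0,0,-10],"turn": [0,0,0]},
    {"grip": 0.6,"linear": [0,0,-10],"turn": [0,0,0]}
  ]
}}

```text
time: 5.1
tool_pos: [0.5764, 0.3, -0.0121]
tool_rot: [3.141, 0.001, 0.04]
contact_force: [-0.6, -0.1, 0.0]
opening: 0.0554
```

>>> {"method": "apply_moves", "body": {
  "increments": [
    {"grip": 0.6,"linear": [0,0,-3],"turn": [0,0,0]},
    {"grip": 0.6,"linear": [0,0,-5],"turn": [0,0,0]},
    {"grip": 0.6,"linear": [0,0,-5],"turn": [0,0,0]}
  ]
}}

```text
time: 5.4
tool_pos: [0.5768, 0.3002, -0.0165]
tool_rot: [3.141, 0.001, 0.04]
contact_force: [-0.2, -0.1, -0.0]
opening: 0.055
```

>>> {"method": "apply_moves", "body": {
  "increments": [
    {"grip": 0.6,"linear": [0,0,-2],"turn": [0,0,0]},
    {"grip": 0.6,"linear": [0,0,-3],"turn": [0,0,0]},
    {"grip": 0.6,"linear": [0,0,-3],"turn": [0,0,0]}
  ]
}}

```text
time: 5.7
tool_pos: [0.577, 0.3003, -0.0192]
tool_rot: [3.142, 0.0, 0.04]
contact_force: [0.5, 0.2, 0.3]
opening: 0.0551
```

>>> {"method": "apply_moves", "body": {
  "increments": [
    {"grip": 0.6,"linear": [0,0,-1.5],"turn": [0,0,0]},
    {"grip": 0.6,"linear": [0,0,-3],"turn": [0,0,0]},
    {"grip": 0.6,"linear": [0,0,-3],"turn": [0,0,0]}
  ]
}}

```text
time: 6.0
tool_pos: [0.5769, 0.3002, -0.0224]
tool_rot: [3.141, 0.0, 0.04]
contact_force: [0.1, 0.9, -0.3]
opening: 0.055
```

>>> {"method": "apply_moves", "body": {
  "increments": [
    {"grip": 0.6,"linear": [0,0,-1.5],"turn": [0,0,0]},
    {"grip": 0.6,"linear": [0,0,-3],"turn": [0,0,0]},
    {"grip": 0.6,"linear": [0,0,-3],"turn": [0,0,0]}
  ]
}}

```text
time: 6.3
tool_pos: [0.5769, 0.3002, -0.0254]
tool_rot: [3.141, 0.0, 0.04]
contact_force: [-0.1, 0.0, 0.6]
opening: 0.0553
```

>>> {"method": "apply_moves", "body": {
  "increments": [
    {"grip": 0.6,"linear": [0,0,-1],"turn": [0,0,0]},
    {"grip": 0.6,"linear": [0,0,-2],"turn": [0,0,0]},
    {"grip": 0.6,"linear": [0,0,-2],"turn": [0,0,0]}
  ]
}}

```text
time: 6.6
tool_pos: [0.5769, 0.3002, -0.0273]
tool_rot: [3.141, 0.0, 0.04]
contact_force: [-0.1, 1.0, 0.3]
opening: 0.0551
```

Run:
```python
from h import *
np.set_printoptions(precision=4,suppress=True)
o=observe();print(o["time"],o["tool_pos"],o["tool_rot"],o["opening"],o["contact_force"])
a=read_camera("side").copy()
c=cv2.resize(a[300:420,170:340],None,fx=4,fy=4,interpolation=2)[:,:,::-1].copy()
cv2.imwrite("pics/m6.png",c)
```

```text
6.6 [ 0.5769  0.3002 -0.0273] [3.1415 0.0002 0.0398] 0.055102014483871906 [-0.0977  0.9817  0.2941]
```

View pics/m6.png

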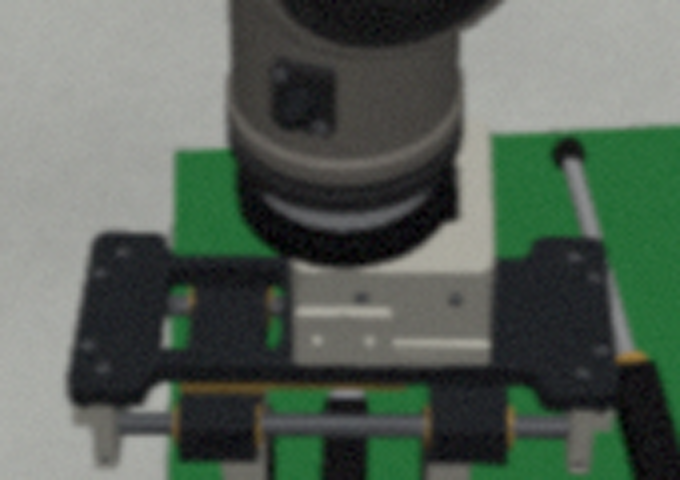

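>>> {"method": "apply_moves", "body": {
  "increments": [
    {"grip": 0.0,"linear": [0,0,0],"turn": [0,0,0]},
    {"grip": 0.0,"linear": [0,0,0],"turn": [0,0,0]},
    {"grip": 0.0,"linear": [0,0,0],"turn": [0,0,0]},
    {"grip": 0.0,"linear": [0,0,0],"turn": [0,0,0]},
    {"grip": 0.0,"linear": [0,0,0],"turn": [0,0,0]},
    {"grip": 0.0,"linear": [0,0,0],"turn": [0,0,0]}
  ],
  "grip_force": 15
}}

```text
time: 7.25
tool_pos: [0.5771, 0.3003, -0.0271]
tool_rot: [-3.142, -0.0, 0.04]
contact_force: [0.7, -0.1, -0.2]
opening: 0.0178
```

>>> {"method": "apply_moves", "body": {
  "increments": [
    {"grip": 0.0,"linear": [0,0,0],"turn": [0,0,0]},
    {"grip": 0.0,"linear": [0,0,0],"turn": [0,0,0]},
    {"grip": 0.0,"linear": [0,0,10],"turn": [0,0,0]},
    {"grip": 0.0,"linear": [0,0,30],"turn": [0,0,0]},
    {"grip": 0.0,"linear": [0,0,60],"turn": [0,0,0]},
    {"grip": 0.0,"linear": [0,0,95],"turn": [0,0,0]},
    {"grip": 0.0,"linear": [0,0,130],"turn": [0,0,0]},
    {"grip": 0.0,"linear": [0,0,165],"turn": [0,0,0]},
    {"grip": 0.0,"linear": [0,0,200],"turn": [0,0,0]},
    {"grip": 0.0,"linear": [0,0,230],"turn": [0,0,0]}
  ],
  "grip_force": 60
}}

```text
time: 8.25
tool_pos: [0.5769, 0.3003, 0.2058]
tool_rot: [-3.141, -0.002, 0.04]
contact_force: [-0.2, -0.3, -1.9]
opening: 0.0175
```

>>> {"method": "apply_moves", "body": {
  "increments": [
    {"grip": 0.0,"linear": [0,0,20],"turn": [0,0,0]},
    {"grip": 0.0,"linear": [15,-25,40],"turn": [0,0,-0.1]},
    {"grip": 0.0,"linear": [35,-55,40],"turn": [0,0,-0.3]},
    {"grip": 0.0,"linear": [55,-85,40],"turn": [0,0,-0.5]},
    {"grip": 0.0,"linear": [75,-115,40],"turn": [0,0,-0.7]},
    {"grip": 0.0,"linear": [95,-145,40],"turn": [0,0,-0.9]},
    {"grip": 0.0,"linear": [115,-175,40],"turn": [0,0,-1.1]},
    {"grip": 0.0,"linear": [135,-205,40],"turn": [0,0,-1.2]},
    {"grip": 0.0,"linear": [148,-230,40],"turn": [0,0,-1.2]},
    {"grip": 0.0,"linear": [155,-250,40],"turn": [0,0,-1.2]}
  ]
}}

```text
time: 9.25
tool_pos: [0.7325, 0.0483, 0.2427]
tool_rot: [3.141, 0.001, -0.087]
contact_force: [0.1, -0.0, -1.3]
opening: 0.0172
```

Run:
```python
from h import *
np.set_printoptions(precision=4,suppress=True)
o=observe();print(o["time"],o["tool_pos"],o["tool_rot"],o["opening"],o["contact_force"])
cv2.imwrite("pics/s7.png",read_camera("side")[:,:,::-1])
cv2.imwrite("pics/t7.png",read_camera("top")[:,:,::-1])
```

```text
9.25 [0.7325 0.0483 0.2427] [ 3.1414  0.0005 -0.0871] 0.01724469242408321 [ 0.1091 -0.0341 -1.3478]
```

View pics/s7.png

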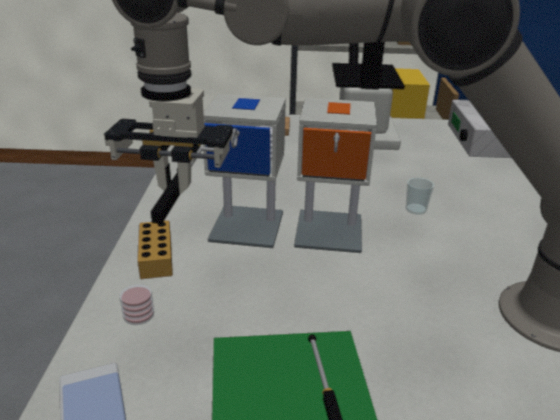

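View pics/t7.png

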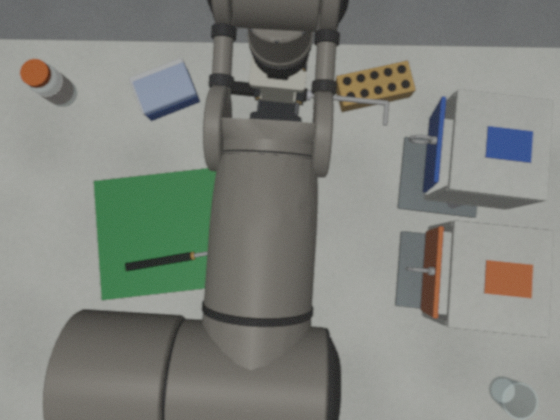

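Run:
```python
from h import *
b=cv2.imread("pics/t7.png");a=cv2.imread("pics/s7.png")
cv2.imwrite("pics/c7t.png",cv2.resize(b[80:160,300:460],None,fx=5,fy=5,interpolation=2))
cv2.imwrite("pics/c7s.png",cv2.resize(a[100:230,100:280],None,fx=4.4,fy=4.4,interpolation=2))
```

```text
(no output)
```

View pics/c7t.png

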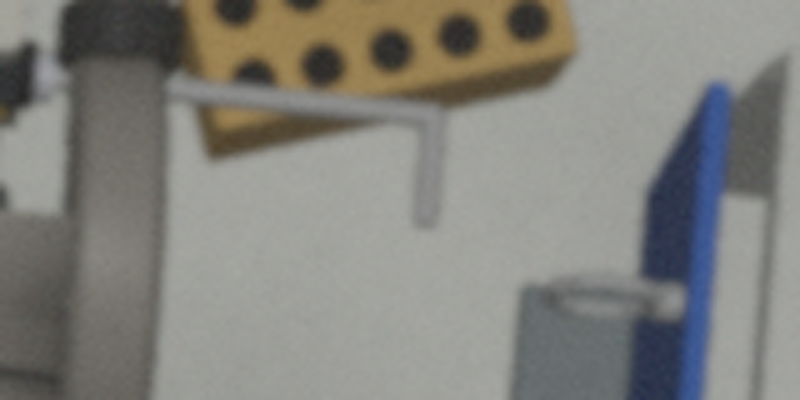

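View pics/c7s.png

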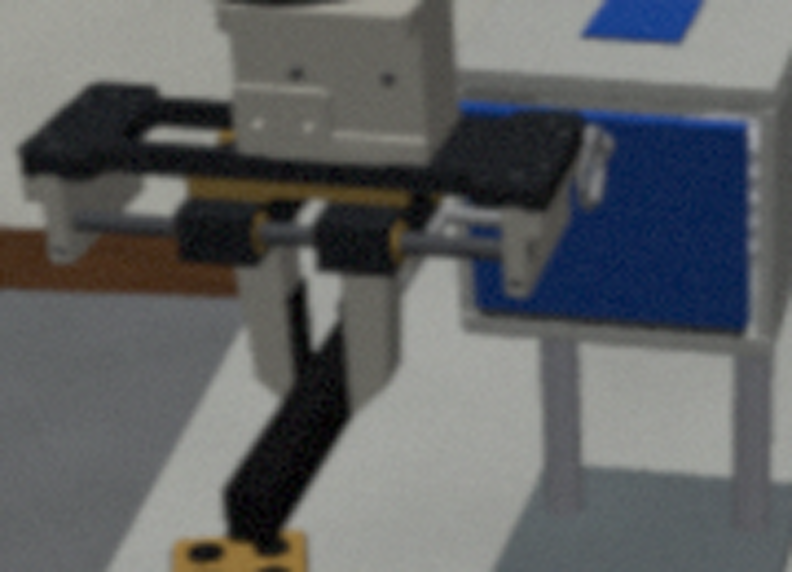

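Run:
```python
from h import *
np.set_printoptions(precision=4,suppress=True)
yaw=np.radians(-87.7-7.3)
u=np.array([np.cos(yaw),np.sin(yaw),0]);v=np.array([-u[1],u[0],0]);w=np.array([0,0,1])
O=np.array([.7325,.0483,.2738])
f=lambda x,y,z:O+u*x+v*y+w*z
b=cv2.imread("pics/t7.png");a=cv2.imread("pics/s7.png")
ct=cv2.resize(b[80:160,300:460],None,fx=5,fy=5,interpolation=2)
cs=cv2.resize(a[100:230,100:280],None,fx=4.4,fy=4.4,interpolation=2)
pts=[(-100,-9,0),(-100,9,0),(-100,9,22),(-100,-9,22),(40,0,11),(170,0,11),(170,-38,11),(40,-9,22),(40,9,22)]
for p in pts:
    P=f(*np.array(p)/1e3)
    x,y=proj("top",P);cv2.circle(ct,(int((x-300)*5),int((y-80)*5)),3,(0,0,255),-1)
    x,y=proj("side",P);cv2.circle(cs,(int((x-100)*4.4),int((y-100)*4.4)),3,(0,0,255),-1)
E=np.array([.6575,-.181,.285])
for d in((0,0,0),(0,.02,0),(0,0,.02),(0,0,-.02)):
    x,y=proj("top",E+d);cv2.circle(ct,(int((x-300)*5),int((y-80)*5)),3,(0,255,255),-1)
    x,y=proj("side",E+d);cv2.circle(cs,(int((x-100)*4.4),int((y-100)*4.4)),3,(0,255,255),-1)
cv2.imwrite("pics/d7t.png",ct);cv2.imwrite("pics/d7s.png",cs)
```

```text
(no output)
```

View pics/d7t.png

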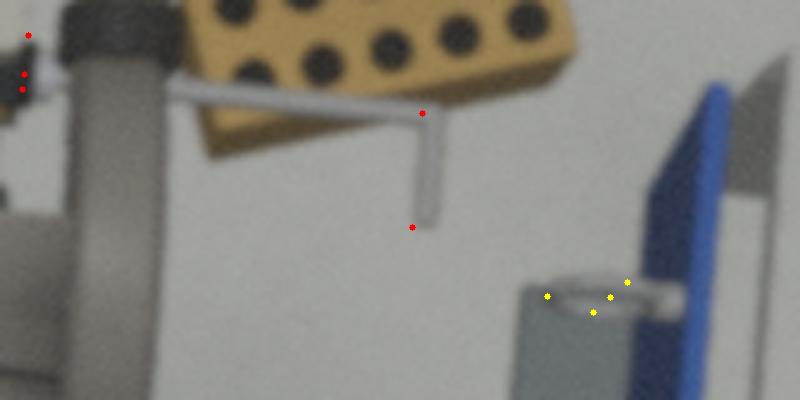

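View pics/d7s.png

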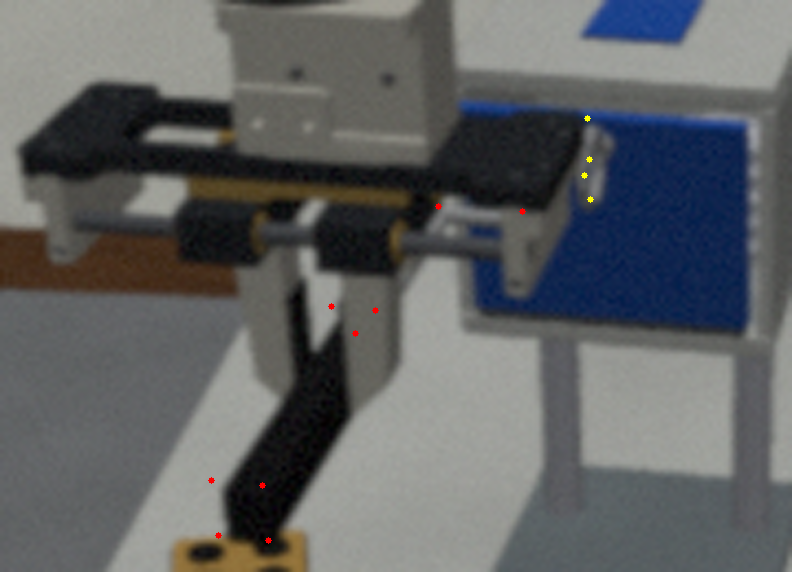

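>>> {"method": "apply_moves", "body": {
  "increments": [
    {"grip": 0.0,"linear": [0,-15,0],"turn": [0,0,0]},
    {"grip": 0.0,"linear": [0,-30,0],"turn": [0,0,0]},
    {"grip": 0.0,"linear": [0,-45,0],"turn": [0,0,0]},
    {"grip": 0.0,"linear": [0,-56,0],"turn": [0,0,0]},
    {"grip": 0.0,"linear": [0,-62,0],"turn": [0,0,0]},
    {"grip": 0.0,"linear": [0,-62,0],"turn": [0,0,0]},
    {"grip": 0.0,"linear": [0,-62,0],"turn": [0,0,0]}
  ]
}}

```text
time: 10.05
tool_pos: [0.732, -0.0114, 0.2429]
tool_rot: [-3.141, 0.0, -0.086]
contact_force: [0.5, 0.7, -1.0]
opening: 0.0178
```

```bash
cat > look.py <<'E'
from h import *
import sys
np.set_printoptions(precision=4,suppress=True)
o=observe();print(o["time"],o["tool_pos"],o["tool_rot"],o["opening"],o["contact_force"],o["torque"])
n=sys.argv[1];t=list(map(int,sys.argv[2].split(',')));s=list(map(int,sys.argv[3].split(',')))
for c,r in(("top",t),("side",s)):
    im=read_camera(c)[:,:,::-1];cv2.imwrite(f"pics/{n}{c}_full.png",im)
    im=im[r[1]:r[3],r[0]:r[2]];k=min(800/im.shape[1],600/im.shape[0]);print(c,k)
    cv2.imwrite(f"pics/{n}{c}.png",cv2.resize(im,None,fx=k,fy=k,interpolation=2))
E
python3 look.py L8 370,80,480,160 140,90,300,210
```

```text
10.05 [ 0.732  -0.0114  0.2429] [-3.1413  0.     -0.0857] 0.017834836923810465 [ 0.4582  0.6813 -1.0478] [-0.0804  0.0591  0.0021]
top 7.2727272727272725
side 5.0
```

View pics/L8top.png

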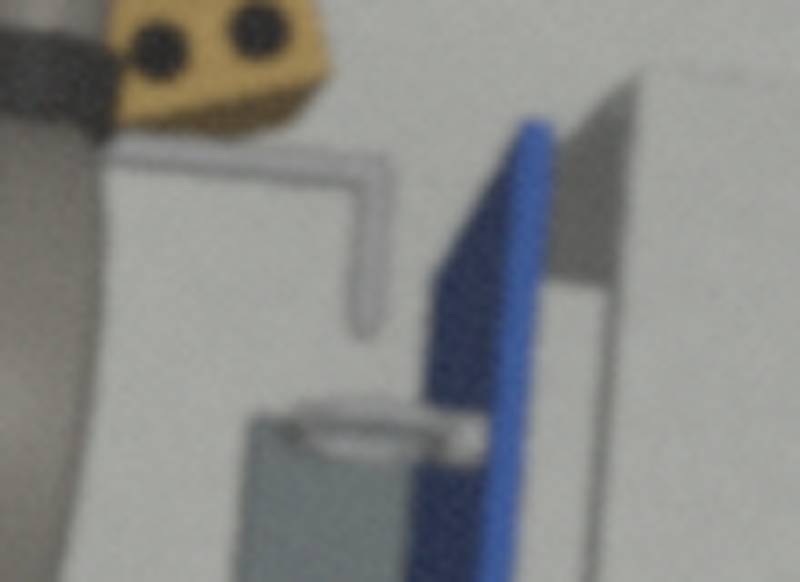

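View pics/L8side.png

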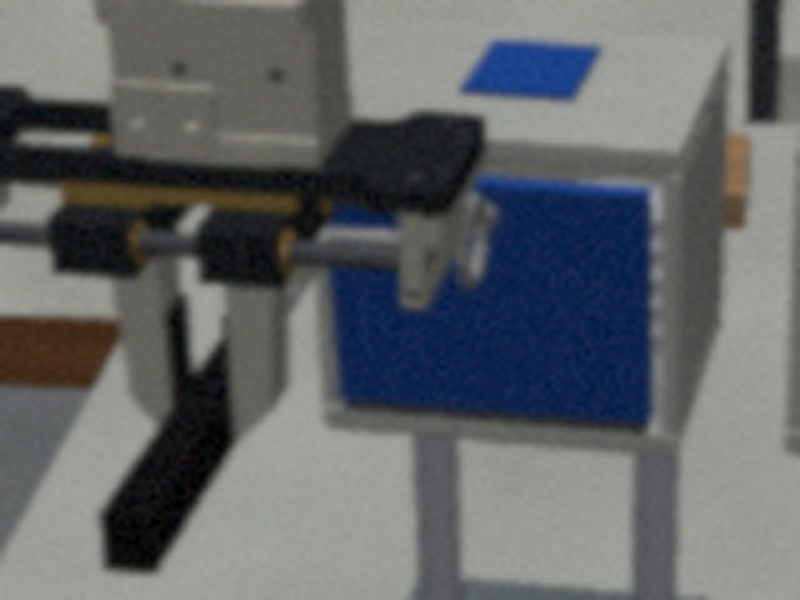

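>>> {"method": "apply_moves", "body": {
  "increments": [
    {"grip": 0.0,"linear": [0,-4,0],"turn": [0,0,0]},
    {"grip": 0.0,"linear": [-8,-4,0],"turn": [0,0,0]},
    {"grip": 0.0,"linear": [-16,-3,0],"turn": [0,0,0]},
    {"grip": 0.0,"linear": [-22,-2,0],"turn": [0,0,0]},
    {"grip": 0.0,"linear": [-26,-2,0],"turn": [0,0,0]},
    {"grip": 0.0,"linear": [-26,-2,0],"turn": [0,0,0]}
  ]
}}

```text
time: 10.75
tool_pos: [0.7058, -0.0136, 0.2434]
tool_rot: [3.142, -0.001, -0.086]
contact_force: [-0.4, -0.4, -0.7]
opening: 0.0173
```

```bash
python3 look.py L9 370,80,480,160 140,90,300,210
```

```text
10.75 [ 0.7058 -0.0136  0.2434] [ 3.1415 -0.0005 -0.0856] 0.017306101090501447 [-0.3624 -0.4277 -0.6545] [-0.0491  0.0084 -0.0401]
top 7.2727272727272725
side 5.0
```

View pics/L9top.png

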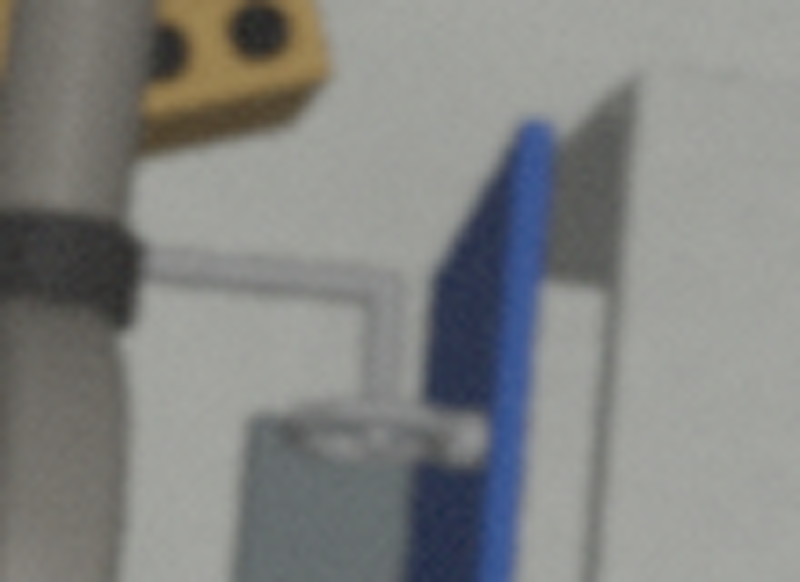

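View pics/L9side.png

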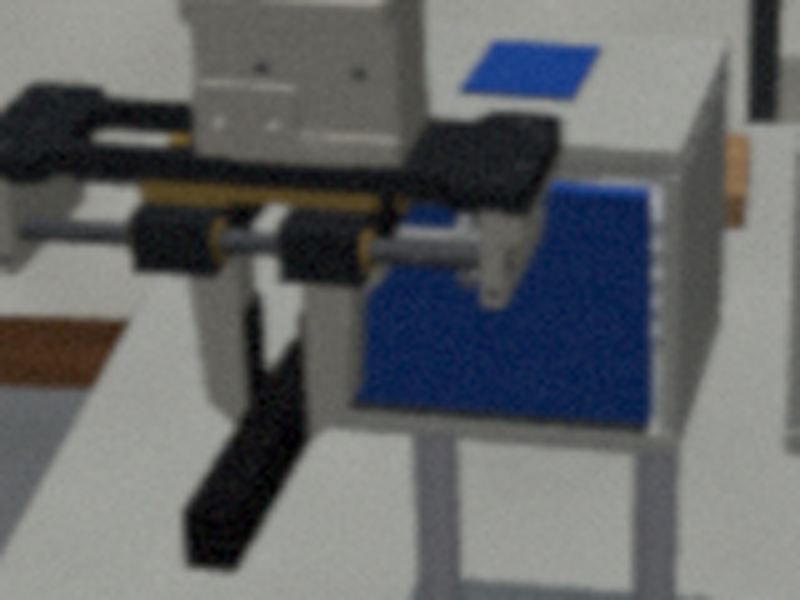

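>>> {"method": "apply_moves", "body": {
  "increments": [
    {"grip": 0.0,"linear": [-6,0.5,0],"turn": [0,0,0]},
    {"grip": 0.0,"linear": [-12,1,0],"turn": [0,0,0]},
    {"grip": 0.0,"linear": [-12,1,0],"turn": [0,0,0]},
    {"grip": 0.0,"linear": [-12,1,0],"turn": [0,0,0]}
  ]
}}

```text
time: 11.25
tool_pos: [0.6939, -0.0127, 0.2432]
tool_rot: [3.142, -0.0, -0.086]
contact_force: [0.3, -0.1, -1.5]
opening: 0.0174
```

```bash
python3 look.py L10 370,80,480,160 140,90,300,210
```

```text
11.25 [ 0.6939 -0.0127  0.2432] [ 3.1416 -0.0005 -0.0859] 0.017394378959141702 [ 0.3433 -0.0883 -1.5441] [-0.0873  0.0733 -0.0059]
top 7.2727272727272725
side 5.0
```

View pics/L10top.png

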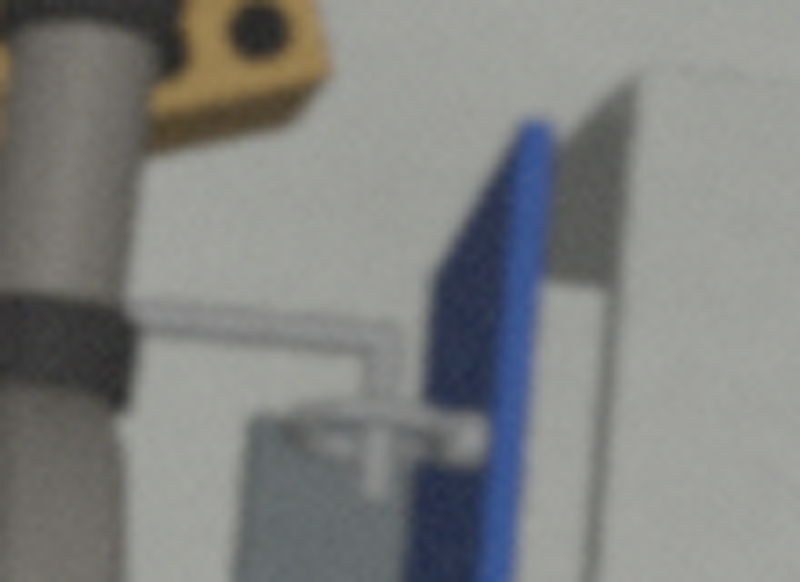

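View pics/L10side.png

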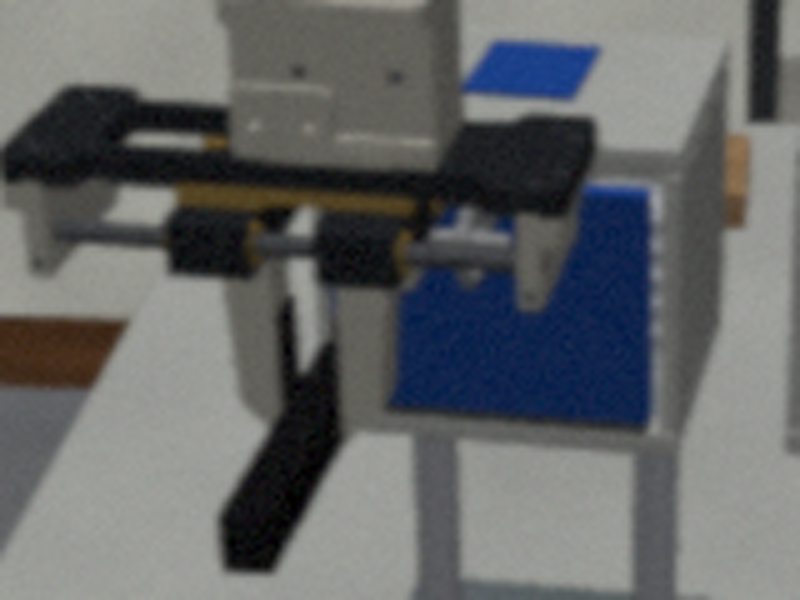

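Run:
```python
import numpy as np
th=.09;e=lambda t:np.array([32*np.cos(t)+100*np.sin(t),100*np.cos(t)-32*np.sin(t)])
tg=lambda t:np.array([-32*np.sin(t)+100*np.cos(t),-100*np.sin(t)-32*np.cos(t)])/105
for t in np.linspace(.09,1.57,20):
    q=e(t)+9*tg(t)-e(th); print(round(t,2),np.round([q[0]*.087,q[0]*.996,q[1]],1))
```

```text
0.09 [ 0.7  8.3 -3.5]
0.17 [ 1.3 15.3 -7.6]
0.25 [  1.9  22.1 -12.3]
0.32 [  2.5  28.4 -17.4]
0.4 [  3.   34.4 -23.1]
0.48 [  3.5  39.8 -29.1]
0.56 [  3.9  44.8 -35.6]
0.64 [  4.3  49.3 -42.5]
0.71 [  4.7  53.2 -49.7]
0.79 [  4.9  56.6 -57.2]
0.87 [  5.2  59.4 -64.9]
0.95 [  5.4  61.5 -72.8]
1.02 [  5.5  63.1 -80.9]
1.1 [  5.6  64.  -89. ]
1.18 [  5.6  64.3 -97.2]
1.26 [   5.6   63.9 -105.4]
1.34 [   5.5   62.9 -113.6]
1.41 [   5.4   61.3 -121.6]
1.49 [   5.2   59.1 -129.5]
1.57 [   4.9   56.2 -137.2]
```

>>> {"method": "apply_moves", "body": {
  "increments": [
    {"grip": 0.0,"linear": [0.4,4,-1.5],"turn": [0,0,0]},
    {"grip": 0.0,"linear": [0.7,8.3,-3.5],"turn": [0,0,0]},
    {"grip": 0.0,"linear": [1.3,15.3,-7.6],"turn": [0,0,0]},
    {"grip": 0.0,"linear": [1.9,22.1,-12.3],"turn": [0,0,0]},
    {"grip": 0.0,"linear": [2.5,28.4,-17.4],"turn": [0,0,0]},
    {"grip": 0.0,"linear": [3,34.4,-23.1],"turn": [0,0,0]},
    {"grip": 0.0,"linear": [3,34.4,-23.1],"turn": [0,0,0]}
  ]
}}

```text
time: 12.05
tool_pos: [0.6966, 0.0231, 0.2185]
tool_rot: [-3.141, 0.002, -0.085]
contact_force: [-0.2, 0.2, -0.9]
opening: 0.0175
```

```bash
python3 look.py L11 330,80,480,190 140,90,300,210
```

```text
12.05 [0.6966 0.0231 0.2185] [-3.141   0.0019 -0.0846] 0.017470399391379645 [-0.2303  0.2144 -0.8864] [-0.0525  0.0497 -0.0084]
top 5.333333333333333
side 5.0
```

View pics/L11top.png

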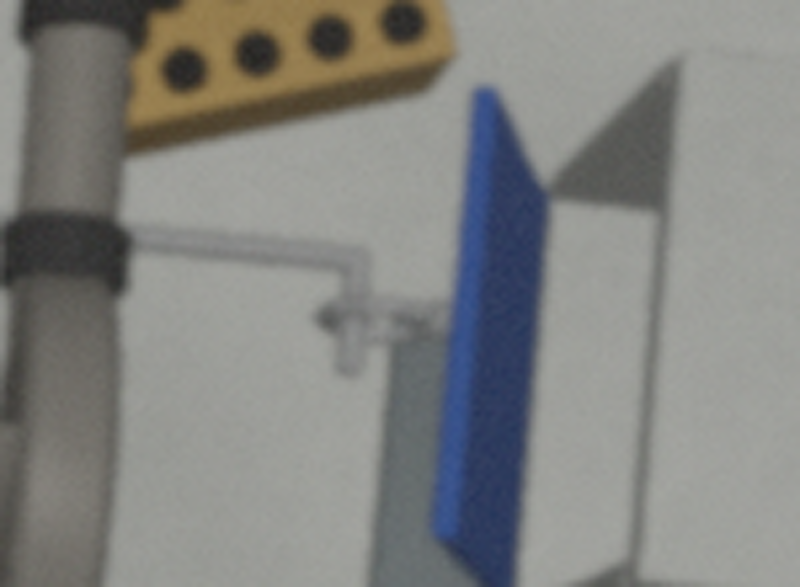

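View pics/L11side.png

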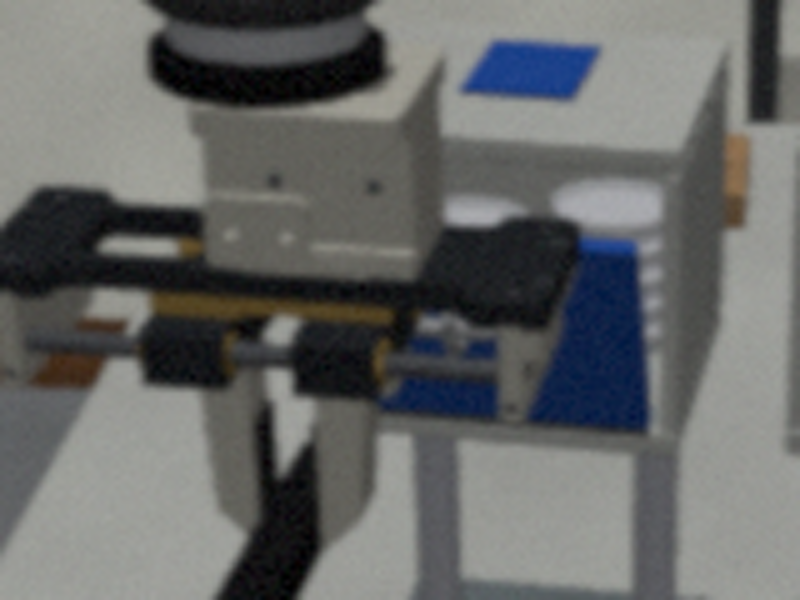

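>>> {"method": "apply_moves", "body": {
  "increments": [
    {"grip": 0.0,"linear": [0.5,5.4,-6],"turn": [0,0,0]},
    {"grip": 0.0,"linear": [0.9,10.4,-12.5],"turn": [0,0,0]},
    {"grip": 0.0,"linear": [1.3,14.9,-19.4],"turn": [0,0,0]},
    {"grip": 0.0,"linear": [1.7,18.8,-26.6],"turn": [0,0,0]},
    {"grip": 0.0,"linear": [1.9,22.2,-34.1],"turn": [0,0,0]},
    {"grip": 0.0,"linear": [2.2,25,-41.8],"turn": [0,0,0]},
    {"grip": 0.0,"linear": [2.4,27.1,-49.7],"turn": [0,0,0]},
    {"grip": 0.0,"linear": [2.5,28.7,-57.8],"turn": [0,0,0]},
    {"grip": 0.0,"linear": [2.6,29.6,-65.9],"turn": [0,0,0]},
    {"grip": 0.0,"linear": [2.6,29.6,-65.9],"turn": [0,0,0]}
  ]
}}

```text
time: 13.15
tool_pos: [0.6989, 0.0516, 0.1521]
tool_rot: [-3.141, 0.003, -0.086]
contact_force: [0.2, 0.2, -1.1]
opening: 0.0177
```

```bash
python3 look.py L12 320,80,480,190 120,90,300,225
```

```text
13.15 [0.6989 0.0516 0.1521] [-3.1414  0.0026 -0.0857] 0.017656829953640884 [ 0.2185  0.1926 -1.0992] [-0.0782  0.0686 -0.0101]
top 5.0
side 4.444444444444445
```

View pics/L12top.png

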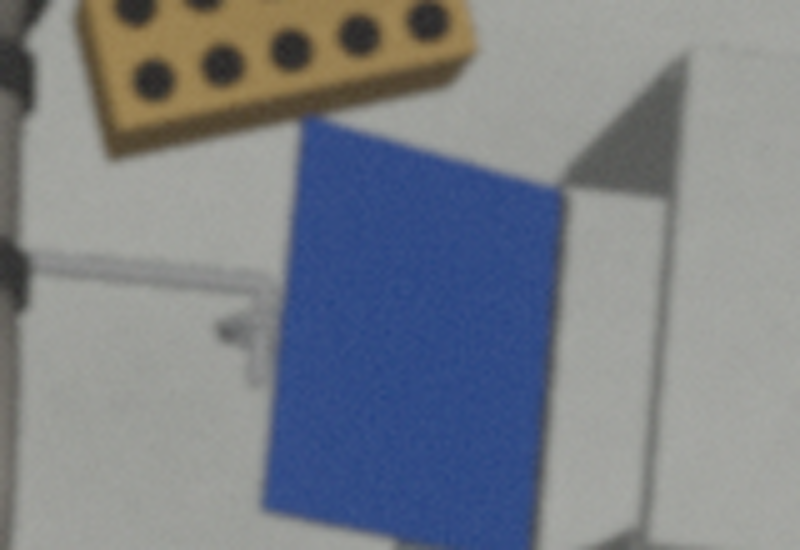

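View pics/L12side.png

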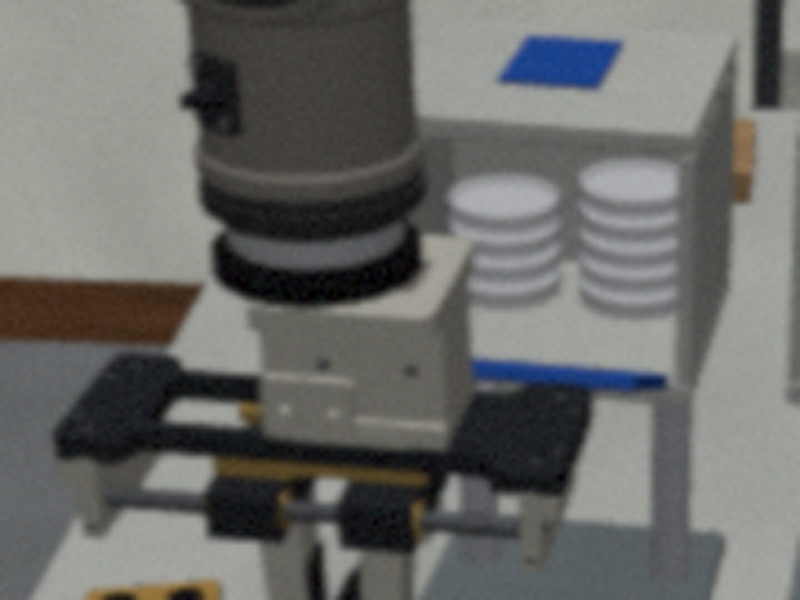

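>>> {"method": "apply_moves", "body": {
  "increments": [
    {"grip": 0.0,"linear": [0,0.3,-8],"turn": [0,0,0]},
    {"grip": 0.0,"linear": [0,0,-16],"turn": [0,0,0]},
    {"grip": 0.0,"linear": [0,-1,-24.5],"turn": [0,0,0]},
    {"grip": 0.0,"linear": [-0.2,-2.7,-32.5],"turn": [0,0,0]},
    {"grip": 0.0,"linear": [-0.4,-4.9,-40.5],"turn": [0,0,0]},
    {"grip": 0.0,"linear": [-0.6,-6.5,-45],"turn": [0,0,0]},
    {"grip": 0.0,"linear": [-0.6,-6.5,-45],"turn": [0,0,0]},
    {"grip": 0.0,"linear": [-0.6,-6.5,-45],"turn": [0,0,0]}
  ]
}}

```text
time: 14.05
tool_pos: [0.699, 0.0449, 0.1088]
tool_rot: [-3.141, 0.0, -0.086]
contact_force: [0.3, 0.2, -0.9]
opening: 0.0175
```

```bash
python3 look.py L13 320,80,480,190 120,90,300,225
```

```text
14.05 [0.699  0.0449 0.1088] [-3.1412  0.0001 -0.0861] 0.017485176540756323 [ 0.2562  0.2449 -0.8741] [-0.0788  0.0421 -0.0257]
top 5.0
side 4.444444444444445
```

View pics/L13top.png

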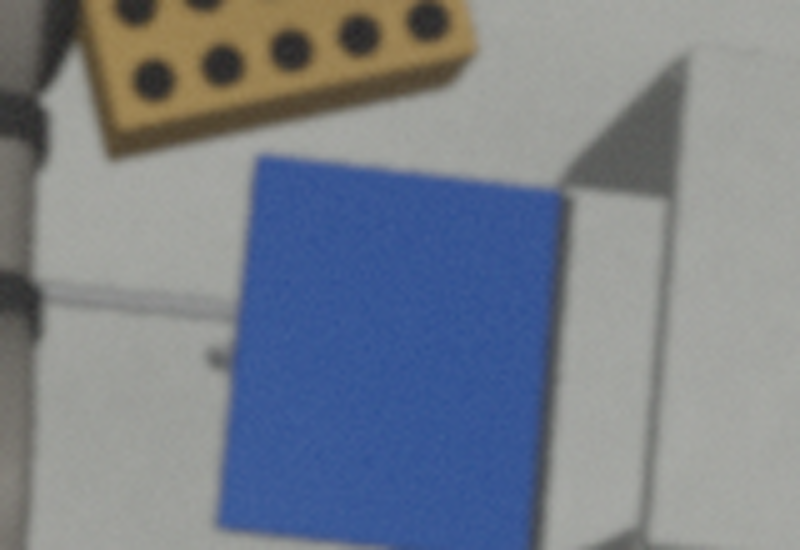

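View pics/L13side.png

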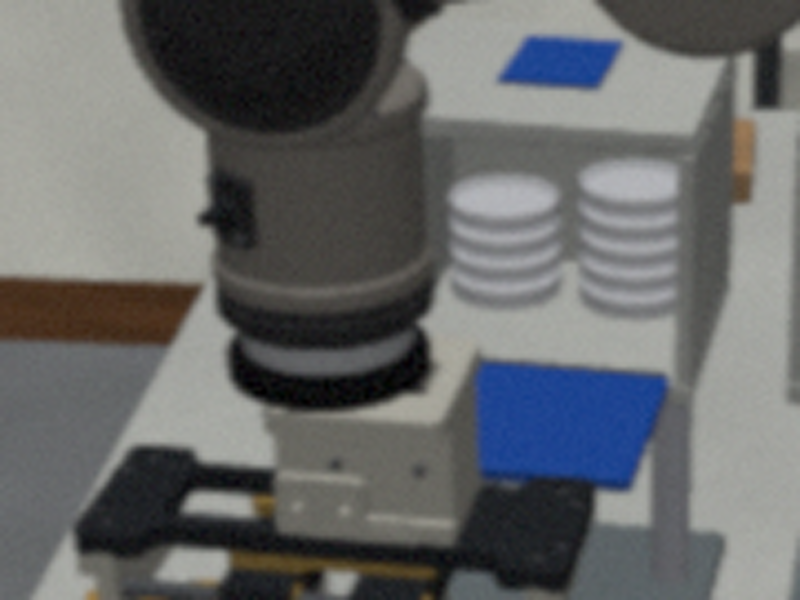

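>>> {"method": "apply_moves", "body": {
  "increments": [
    {"grip": 0.0,"linear": [-0.1,-1,-3],"turn": [0,0,0]},
    {"grip": 0.0,"linear": [-0.2,-2,-6],"turn": [0,0,0]},
    {"grip": 0.0,"linear": [-0.2,-2,-6],"turn": [0,0,0]}
  ]
}}

```text
time: 14.45
tool_pos: [0.6989, 0.0429, 0.1029]
tool_rot: [3.142, -0.0, -0.086]
contact_force: [0.0, 0.9, 2.2]
opening: 0.0178
```

```bash
python3 look.py L14 320,80,480,190 120,90,300,225
python3 - <<'E'
from h import *
b=cv2.imread("pics/L14top.png")
x=np.array([-.087,-.996,0]);y=np.array([.996,-.087,0])
Es=np.array([.6575,-.181,.285]);H=Es+x*.04;H[2]=.19
for th,c in((1.36,(0,0,255)),(1.46,(0,255,255)),(1.57,(0,255,0))):
    for k in(-.07,.07):
        P=H-x*.114*np.sin(th)+[0,0,.114*np.cos(th)]+y*k
        u,v=proj("top",P);cv2.circle(b,(int((u-320)*5),int((v-80)*5)),3,c,-1)
for k in(-.07,.07):
    u,v=proj("top",H+y*k);cv2.circle(b,(int((u-320)*5),int((v-80)*5)),3,(255,255,255),-1)
cv2.imwrite("pics/L14o.png",b)
E
```

```text
14.45 [0.6989 0.0429 0.1029] [ 3.1415 -0.0005 -0.0855] 0.017808229001091642 [0.0095 0.9208 2.2461] [-0.3551  0.0518  0.0396]
top 5.0
side 4.444444444444445
```

View pics/L14o.png

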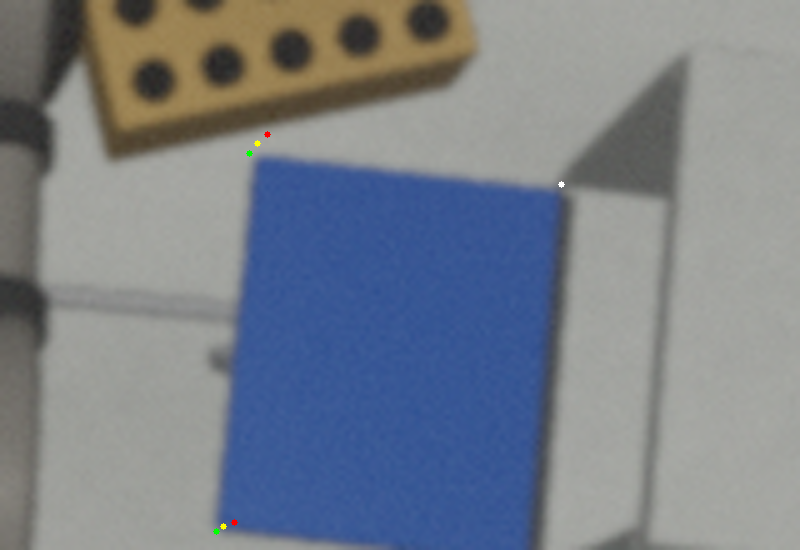

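>>> {"method": "apply_moves", "body": {
  "increments": [
    {"grip": 0.0,"linear": [0,1.5,5],"turn": [0,0,0]},
    {"grip": 0.0,"linear": [0,3,10],"turn": [0,0,0]},
    {"grip": 0.0,"linear": [0,3,10],"turn": [0,0,0]},
    {"grip": 0.0,"linear": [8,2.3,10],"turn": [0,0,0]},
    {"grip": 0.0,"linear": [16,1.6,10],"turn": [0,0,0]},
    {"grip": 0.0,"linear": [24,0.9,10],"turn": [0,0,0]},
    {"grip": 0.0,"linear": [32,0.2,10],"turn": [0,0,0]},
    {"grip": 0.0,"linear": [40,-0.5,10],"turn": [0,0,0]},
    {"grip": 0.0,"linear": [45,-1,10],"turn": [0,0,0]},
    {"grip": 0.0,"linear": [45,-1,10],"turn": [0,0,0]}
  ]
}}

```text
time: 15.55
tool_pos: [0.7441, 0.0417, 0.1124]
tool_rot: [3.142, 0.0, -0.086]
contact_force: [-0.0, -1.0, -1.5]
opening: 0.0175
```

```bash
python3 look.py L15 320,80,480,190 120,90,300,225
```

```text
15.55 [0.7441 0.0417 0.1124] [ 3.1416  0.0003 -0.086 ] 0.017469130136500567 [-0.0194 -0.9914 -1.502 ] [-0.0978  0.0426 -0.018 ]
top 5.0
side 4.444444444444445
```

View pics/L15top.png

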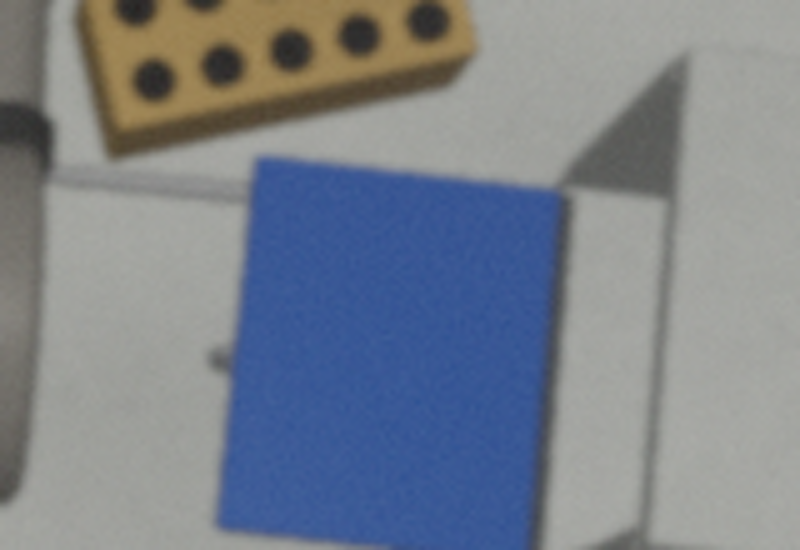

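>>> {"method": "apply_moves", "body": {
  "increments": [
    {"grip": 0.0,"linear": [0,20,0],"turn": [0,0,0]},
    {"grip": 0.0,"linear": [0,50,0],"turn": [0,0,0]},
    {"grip": 0.0,"linear": [-15,85,0],"turn": [0,0,0]},
    {"grip": 0.0,"linear": [-40,115,0],"turn": [0,0,0.2]},
    {"grip": 0.0,"linear": [-65,145,0],"turn": [0,0,0.4]},
    {"grip": 0.0,"linear": [-90,175,-5],"turn": [0,0,0.6]},
    {"grip": 0.0,"linear": [-115,205,-15],"turn": [0,0,0.8]},
    {"grip": 0.0,"linear": [-140,230,-25],"turn": [0,0,1.0]},
    {"grip": 0.0,"linear": [-160,248,-40],"turn": [0,0,1.2]},
    {"grip": 0.0,"linear": [-167,258,-50],"turn": [0,0,1.2]}
  ]
}}

```text
time: 16.65
tool_pos: [0.5737, 0.3025, 0.0624]
tool_rot: [-3.141, 0.002, 0.043]
contact_force: [-1.1, 0.4, -1.7]
opening: 0.0174
```

>>> {"method": "apply_moves", "body": {
  "increments": [
    {"grip": 0.0,"linear": [0,0,-20],"turn": [0,0,0]},
    {"grip": 0.0,"linear": [0,0,-40],"turn": [0,0,0]},
    {"grip": 0.0,"linear": [0,0,-40],"turn": [0,0,0]}
  ]
}}

```text
time: 16.95
tool_pos: [0.5752, 0.2993, 0.0201]
tool_rot: [3.14, 0.005, 0.039]
contact_force: [-0.3, 0.2, -2.1]
opening: 0.0173
```

```bash
python3 look.py L16 85,150,285,290 150,280,350,420
```

```text
16.95 [0.5752 0.2993 0.0201] [3.1399 0.0047 0.0394] 0.017342105166730192 [-0.2576  0.1587 -2.0751] [-0.0535 -0.0117  0.02  ]
top 4.0
side 4.0
```

View pics/L16top.png

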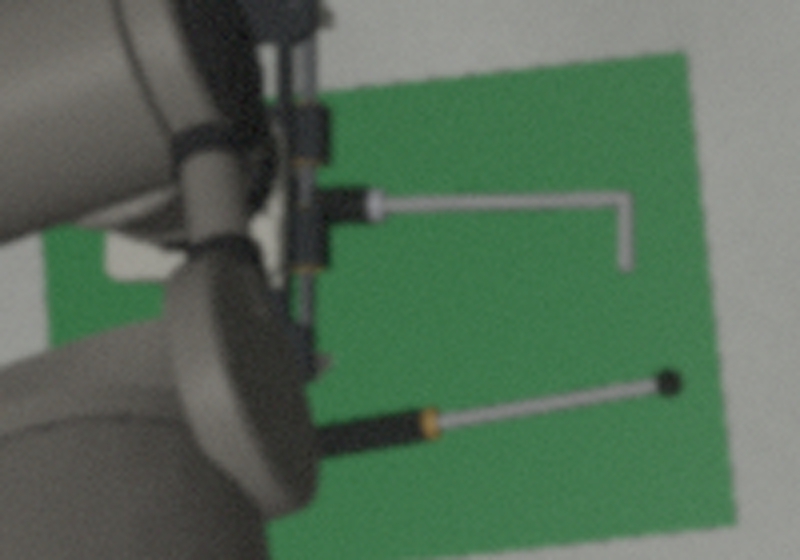

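View pics/L16side.png

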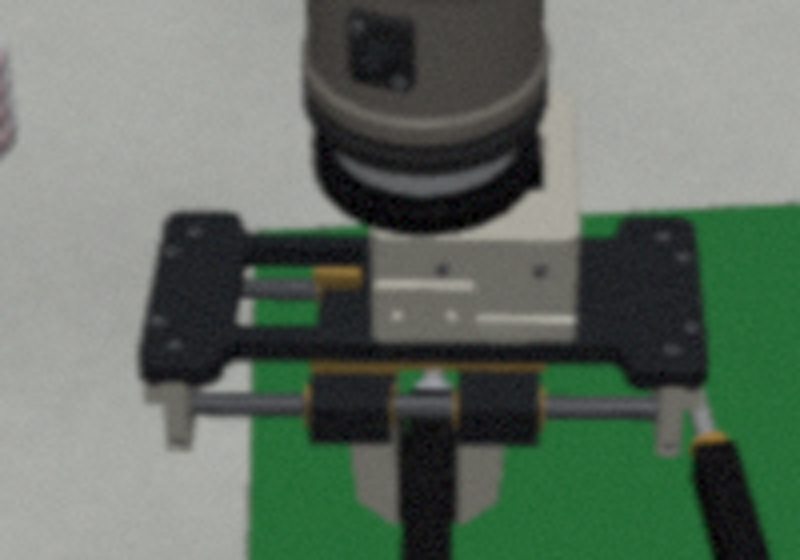

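Pole is held level above the mat. In the top view the hook is at about (241,199), with no visible roll. Lowering it now.

>>> {"method": "apply_moves", "body": {
  "increments": [
    {"grip": 0.0,"linear": [0,0,-15],"turn": [0,0,0]},
    {"grip": 0.0,"linear": [0,0,-30],"turn": [0,0,0]},
    {"grip": 0.0,"linear": [0,0,-41],"turn": [0,0,0]},
    {"grip": 0.0,"linear": [0,0,-47],"turn": [0,0,0]},
    {"grip": 0.0,"linear": [0,0,-47],"turn": [0,0,0]},
    {"grip": 0.0,"linear": [0,0,-47],"turn": [0,0,0]}
  ]
}}

```text
time: 17.65
tool_pos: [0.577, 0.2998, -0.0241]
tool_rot: [-3.142, -0.0, 0.04]
contact_force: [-0.4, 0.3, -0.8]
opening: 0.0174
```

>>> {"method": "apply_moves", "body": {
  "increments": [
    {"grip": 0.0,"linear": [0,0,-2],"turn": [0,0,0]},
    {"grip": 0.0,"linear": [0,0,-2.5],"turn": [0,0,0]},
    {"grip": 0.0,"linear": [0,0,-2.5],"turn": [0,0,0]}
  ]
}}

```text
time: 17.95
tool_pos: [0.577, 0.2999, -0.0264]
tool_rot: [-3.141, -0.0, 0.04]
contact_force: [-0.4, -0.4, -1.6]
opening: 0.0175
```

>>> {"method": "apply_moves", "body": {
  "increments": [
    {"grip": 0.25,"linear": [0,0,0],"turn": [0,0,0]},
    {"grip": 0.4,"linear": [0,0,0],"turn": [0,0,0]},
    {"grip": 0.6,"linear": [0,0,0],"turn": [0,0,0]},
    {"grip": 0.6,"linear": [0,0,0],"turn": [0,0,0]},
    {"grip": 0.6,"linear": [0,0,0],"turn": [0,0,0]},
    {"grip": 0.6,"linear": [0,0,10],"turn": [0,0,0]},
    {"grip": 0.6,"linear": [0,0,30],"turn": [0,0,0]},
    {"grip": 0.6,"linear": [0,0,60],"turn": [0,0,0]},
    {"grip": 0.6,"linear": [0,0,100],"turn": [0,0,0]},
    {"grip": 0.6,"linear": [0,0,140],"turn": [0,0,0]}
  ]
}}

```text
time: 18.95
tool_pos: [0.5766, 0.2997, 0.1153]
tool_rot: [3.142, 0.0, 0.04]
contact_force: [0.4, 0.4, -0.1]
opening: 0.0551
```

>>> {"method": "apply_moves", "body": {
  "increments": [
    {"grip": 0.6,"linear": [-40,10,30],"turn": [0,0,1]},
    {"grip": 0.6,"linear": [-80,30,30],"turn": [0,0,2]},
    {"grip": 0.6,"linear": [-120,50,30],"turn": [0,0,3]},
    {"grip": 0.6,"linear": [-160,70,30],"turn": [0,0,4]},
    {"grip": 0.6,"linear": [-200,90,30],"turn": [0,0,5]},
    {"grip": 0.6,"linear": [-240,110,30],"turn": [0,0,6]},
    {"grip": 0.6,"linear": [-280,130,30],"turn": [0,0,7]},
    {"grip": 0.6,"linear": [-320,150,30],"turn": [0,0,8]},
    {"grip": 0.6,"linear": [-360,170,30],"turn": [0,0,9]},
    {"grip": 0.6,"linear": [-400,190,30],"turn": [0,0,10]}
  ]
}}

```text
time: 19.95
tool_pos: [0.1752, 0.4905, 0.1444]
tool_rot: [3.142, -0.002, 1.091]
contact_force: [0.2, 0.3, 0.5]
opening: 0.055
```

>>> {"method": "apply_moves", "body": {
  "increments": [
    {"grip": 0.6,"linear": [0,0,0],"turn": [0,0,0]},
    {"grip": 0.6,"linear": [0,0,0],"turn": [0,0,0]}
  ]
}}

```text
time: 20.15
tool_pos: [0.1761, 0.4902, 0.1441]
tool_rot: [3.141, -0.001, 1.089]
contact_force: [0.4, 0.1, 0.4]
opening: 0.0551
```

```bash
python3 look.py L17 85,150,285,290 150,280,350,420
```

```text
20.15 [0.1761 0.4902 0.1441] [ 3.1412 -0.0011  1.0888] 0.055130779279080847 [0.4341 0.0599 0.4229] [-0.0321  0.0228  0.0022]
top 4.0
side 4.0
```

View pics/L17top_full.png

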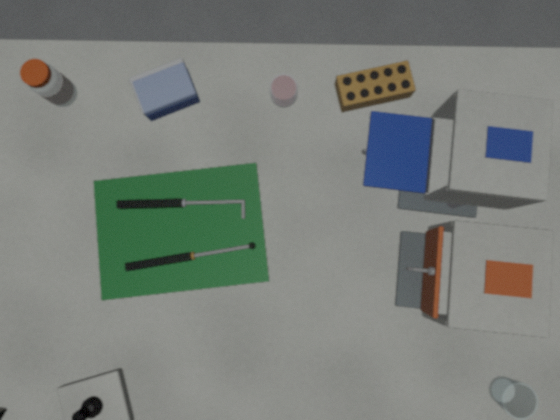

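View pics/L17side_full.png

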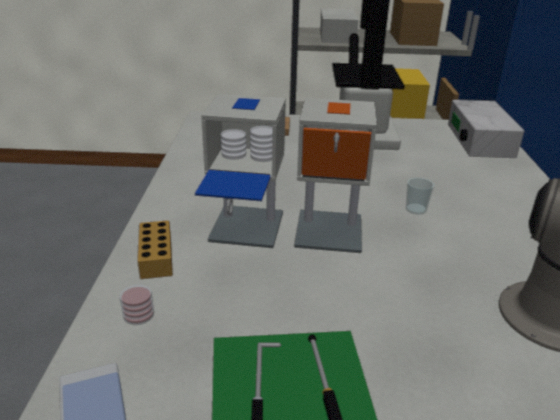

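View pics/L17top.png

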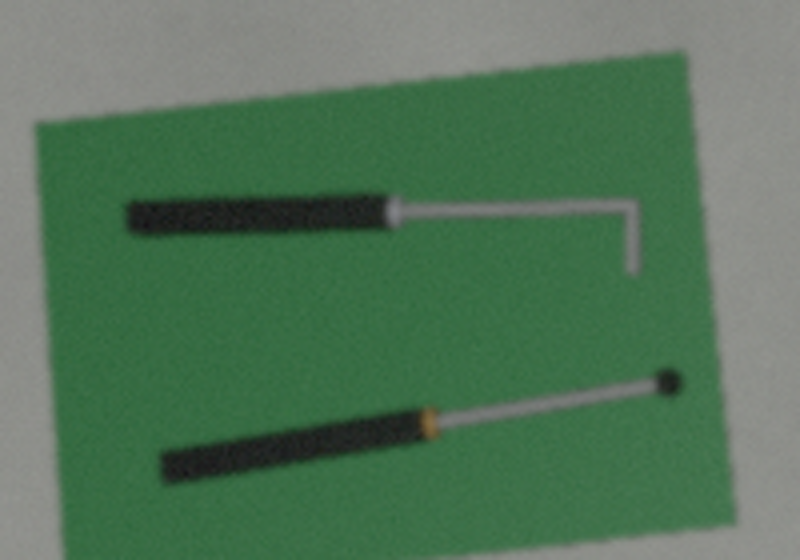

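The pole lies flat where it started, with its handle at about (117–183, 203) and its hook at (243,203–218). The hatch is level and the eye hangs below it. The arm is clear, so I'm handing in.

```bash
python3 -c "
from cell import hand_in
print(hand_in())"
```

```text
the job is handed in; nothing more can be done
None
```

I put the hook pole's prong through the blue hatch's eye and swung the hatch down to its stop. I then unhooked the pole and laid it back where it started on the green mat. The job was handed in at about 20 s of the 58 s allowed; no verdict is reported.

**Last checks:**
- **Hatch:** both cameras show it level. Pressing about 6 mm further moved it no more and added only about 3 N, so I take it to be at the stop.
- **Pole:** it lies flat and released on the mat. Its origin is about 60–70 mm from the mat's centre, inside the limits.
- **Arm:** it is clear of everything and contact forces read near zero.

**What disagreed:**
- **Missed first grasp:** the fingertips sit roughly 30 mm higher than the reported tool position, so the first close shut on nothing above the handle. I lowered in small steps while watching the force, gripped the handle, and took the pole's height from its known rest on the mat.
- **Eye height:** the two cameras put it at 281 mm, against my estimate of about 285 mm. This was within the hole's clearance.
- **Prong in the eye while level:** at the bottom of the swing the hatch hid the prong from above. That it was still in the eye is inferred from the planned path, the press against the stop and the eye tip's position, not seen directly.

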